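Re-grip a pH probe through a V-block and dock it

TASK

In the milk-testing lab, lift the pH probe (the one with the thick body and short glass tip) out of its rack by its free rear end, lay it centrally in the V-block and let go. Then pick it up again by the middle of its body and lay it gently, centred, in the two notches of the measuring dock, its tip towards the dock's white box. Leave the spiked thermometer in the rack.

Things in the scene. Friction and masses are not known exactly. Their poses are not given: they have to be found in the camera images.
- probe: pH probe, straight rod 210 mm long, 60 g: grey round body 16 mm thick and 185 mm long, then a 25 mm glass tip, 10-12 mm thick. Origin on its axis at mid-length; x runs along the axis to the tip (+105 mm); rear end at x = -105. Starts level in a groove of the fixed white rack, axis 45 mm above the table; only its rear 65 mm stick out of the rack, free, roughly towards the robot: grip near x = -85, lift straight up.
- probe_tip (a point): Outer end of the probe's glass tip, on its axis. The rack: 140 mm along its two grooves, 150 mm wide, ridges 62 mm high beside each 22 mm groove; grooves 90 mm apart; the ridges start at about x = -35 mm of the probe and leave no room for fingers further forward.
- spike_probe: Bystander in the rack's other groove: a thermometer, also 210 mm long with a grey 16 mm body at the rear, but that body is only 125 mm long and goes over into a thin 6 mm steel spike. Origin on its axis at mid-length, x towards the spike.
- vblock: Aluminium V-block, fixed: base 110 x 66 x 14 mm and two upright plates 12 mm thick centred at x = -42 and +42 mm (72 mm clear between), each with an upward 90 degree V notch 50 mm wide at the mouth; tops 74 mm high. Origin under its centre on the table, x along the V, roughly away from the robot. A 16 mm rod lying in it has its axis 60 mm above the table.
- dock: Measuring dock, fixed: steel plate 8 mm thick with two upright plates 12 mm thick centred at x = -62 and +62 mm, each with a 90 degree V notch 44 mm wide; tops 56 mm high; white box 58 mm high from x = +130 on. Origin on the table midway between the notches, x along them to the box, roughly away from the robot. A 16 mm rod in it has its axis 45 mm above the table. V-block and dock stand in either order.
There are look-alikes about, which are no part of the job. What is shaped like the probe but orange or purple is not meant.

How it is judged (in metres and radians):
On the way, in this order (a step that is already met when the one before it is completed fails the run):
1. the probe is lifted out of the rack, held by its free rear end (contact force between the fingers and probe above 0.5 N and height (world z) of probe above 0.075 m and x of the grasp point in the frame of probe below -0.045 m), for 0.1 s.
2. the probe lies released and still in both notches of the V-block, within 20 mm of central along it (x of probe in the frame of vblock between -0.02 and 0.02 m and y of probe in the frame of vblock between -0.01 and 0.01 m and height (world z) of probe between 0.054 and 0.066 m and angle between the x axis of probe and the x axis of vblock, either way round below 0.17 rad and contact force between the fingers and probe below 0.1 N and linear speed of probe below 0.03 m/s), for 0.2 s.
3. the probe is lifted off the V-block, held within 50 mm of its middle (contact force between the fingers and probe above 0.5 N and height (world z) of probe above 0.08 m and distance between the grasp point and probe below 0.05 m), for 0.1 s.
At the end, for the whole second after the job is handed in: the probe lies still in both notches of the dock: its middle within 20 mm of the dock's centre along it and 10 mm across, its axis 45 mm (within 6 mm) above the table, along the dock within 10 degrees, tip towards the white box (x of probe in the frame of dock between -0.02 and 0.02 m and y of probe in the frame of dock between -0.01 and 0.01 m and height (world z) of probe between 0.039 and 0.051 m and angle between the x axis of probe and the x axis of dock, either way round below 0.17 rad and linear speed of probe below 0.03 m/s and x of probe_tip in the frame of dock above 0.05 m); the robot touches nothing.
It fails at once if the spiked thermometer is moved more than 30 mm (distance of spike_probe from where it was at the start of the episode above 0.03 m).
It fails at once if the probe is dropped (falls free more than about 25 mm) (contact force between the fingers and probe below 0.1 N and linear speed of probe above 0.7 m/s).
It also fails if it takes over 54 s, if anything falls off the work surface, if the arm or the gripper's body presses on something with over 40 N, if the wrist force passes 120 N, or if a joint passes its speed limit or range.

ROBOT

A 6-joint arm with a two-finger parallel gripper is mounted at the origin on the work surface. World frame = base frame: x ahead of the robot, y to its left, z up, the work surface at z = 0. Lengths are in mm, angles in degrees, forces in N, time in s.
With the tool pointing down it reaches from about 300 to 850 mm from the base axis. Payload 4.2 kg.
Tool frame: the origin (TCP) lies on the centre line of the jaws, within the pads' length; the fingertips stand 8 mm ahead of it and the grasp point (between the pads) lies 11 mm behind it; z points along the fingers, y is the line along which they close (so a half turn about z gives the same grasp; the last joint's range is limited). The gripper opens to 91 mm and grips with 3 to 60 N. Pads are 32 mm wide; open, the fingers measure 118 mm over their backs; the gripper's body (76 mm by 178 mm) begins 60 mm behind the grasp point.
Start: joints at [-64.572, 18.312, 89.639, -0, 72.044, -1.146], TCP at [257.233, -514.273, 189.776] pointing down, gripper open.
Joint ranges: [-177.97, 177.97], [-48.28, 115.42], [12.27, 149.76], [-77.06, 257.06], [2.81, 150.46], [-146.56, 146.56]. Speed limits (degrees/s): [147.25, 147.25, 180, 180, 180, 180].

INTERFACE

Orientations are given as [roll, pitch, yaw] about the fixed x, y, z axes, in that order (R = Rz(yaw) Ry(pitch) Rx(roll)).
In Python, from workcell import telemetry, eyes, ticket gives the robot as it stands. The module is installed in compiled form; this text tells all that it offers.
- The arm moves only by the shell command python3 -m crank 'ROWS' [OPENING] [FORCE]. ROWS is JSON, a list of rows, each an object of numbers: "dx", "dy", "dz": the shift along the world's x, y, z normalised to -1 to 1, where 1 is 80 cm; "yaw": the turn about the world's z normalised to -1 to 1, where 1 is 5 degrees. A call has 1 to 10 rows; each row shifts and turns the commanded pose from where the row before left it; what a row does not reach is not made up. A row lasts 1/8 s, in which the tool goes at most 62.5 mm and 10.7 degrees, less where a joint would pass 70% of its speed; a pose out of reach is approached as far as the arm can. A call with a number of a shift or a turn outside -1 to 1 is refused whole. A call with a gripper value outside its range is refused whole. OPENING is the opening, from 0 (shut) to 1 (fully open), set as the call begins (- or left out, the last holds). The fingers move at their own pace and stop on an object; FORCE is the grip in N (left out, the last holds). Time passes only in rows, so rows that do not move let the fingers close. It gives the time, the measured TCP pose, the force, the opening and the grip force at its end, in the units of the state.
- telemetry.state(): the state, without advancing time (a new reading comes with each control period).
- eyes.grab_frame(name): name is "side" or "top" or "wrist"; returns the picture (400x640x3 uint8, red, green, blue); there is no depth.
- eyes.calibration(name): a dict with "camera_matrix" (3x3 intrinsics, pixels), "world_from_camera" (4x4, takes a point from camera to world coordinates). Camera axes: x right, y down, z forward; pixel columns grow to the right and rows downward; lengths in mm; the calibration is good to about 2 mm. The wrist camera is an equidistant fisheye: a pixel r from the principal point sees the ray r / f radians off the axis. A picture is of the moment at which its call begins: read the wrist's pose just before it. calibration takes no time and is no camera call; for the wrist camera it gives the pose at the moment of the call.
- ticket.job_done(): hands the job in; it is judged then, once.
The state is a dict: "time_s": time; "qpos": joint angles; "qvel": joint speeds; "effort": joint torques, N m; "ee_pos": TCP position; "ee_rot": TCP orientation; "force": force on the tool from outside, world axes, zero at the start; "torque": the same for the moment, N m; "gripper_width": finger opening in mm; "gripper_force": force on a finger pad.
Only numpy, scipy, OpenCV 4.12 (cv2) and the standard library are available. Lean on these libraries where they do the work, as an engineer would, in place of code of your own. Each camera call takes 0.05 s, during which the arm holds its last target. There are 200 camera calls.

## Working session

There is one attempt and no reset: what is moved stays moved. The work goes in short steps, Python scripts to look and compute and a shell command to move; the robot and the scene stay as the last step left them, time stands still between calls to the robot, and variables do not carry over. Pictures are saved under pics/ and viewed, at most 10 in all, crops included, and the job is handed in when it is done.

```bash
mkdir -p pics; cat > h.py <<'E'
import numpy as np, cv2
from workcell import telemetry, eyes, ticket
def save(n,f):
    im=eyes.grab_frame(n); cv2.imwrite('pics/'+f,im[:,:,::-1]); return im
def ray(n,uv,c=None):
    c=c or eyes.calibration(n); K=np.array(c['camera_matrix']);T=np.array(c['world_from_camera'])
    x=(uv[0]-K[0,2])/K[0,0];y=(uv[1]-K[1,2])/K[1,1]
    if n=='wrist':
        r=np.hypot(x,y); d=np.array([x/r*np.sin(r),y/r*np.sin(r),np.cos(r)]) if r>0 else np.array([0,0,1.])
    else: d=np.array([x,y,1.])
    d=T[:3,:3]@d; return T[:3,3],d/np.linalg.norm(d)
def atz(n,uv,z,c=None):
    o,d=ray(n,uv,c); return o+d*(z-o[2])/d[2]
def tri(*rs):
    A=0;b=0
    for o,d in rs:
        P=np.eye(3)-np.outer(d,d); A=A+P;b=b+P@o
    return np.linalg.solve(A,b)
E
python3 - <<'E'
from h import *
for n in('top','side'):
    save(n,n+'0.png'); c=eyes.calibration(n); print(n,np.round(c['camera_matrix'],1).tolist(),np.round(c['world_from_camera'],3).tolist())
print(telemetry.state())
E
```

```text
top [[467.9, 0.0, 318.8], [0.0, 467.9, 193.1], [0.0, 0.0, 1.0]] [[-0.016, -0.982, 0.19, 367.067], [-1.0, 0.014, -0.014, 121.706], [0.011, -0.19, -0.982, 1250.92], [0.0, 0.0, 0.0, 1.0]]
side [[472.7, 0.0, 322.9], [0.0, 472.7, 202.2], [0.0, 0.0, 1.0]] [[0.987, -0.113, 0.11, 456.193], [-0.158, -0.671, 0.724, -739.524], [-0.008, -0.733, -0.681, 860.056], [0.0, 0.0, 0.0, 1.0]]
{'time_s': 0.1, 'qpos': array([-6.45723275e+01,  1.83477143e+01,  8.96994394e+01, -2.25047944e-03,
        7.20426016e+01, -1.14588683e+00]), 'qvel': array([ 0.06644441, -0.02204759, -0.14731666,  0.03621288, -0.0774882 ,
        0.09587299]), 'effort': array([-1.10985009e-03, -4.13334239e+01, -2.32509202e+01,  7.26625789e-02,
        4.22162481e-02, -4.29508759e-05]), 'ee_pos': array([ 257.00572442, -513.82679871,  189.00685978]), 'ee_rot': array([-1.79910220e+02,  3.44393698e-04,  2.65742551e+01]), 'force': array([-0.01688562, -0.80593785,  0.07120793]), 'torque': array([-0.01828524,  0.02736465, -0.03186352]), 'gripper_force': 0.0, 'gripper_width': 91.27486244383537}
```

View pics/top0.png

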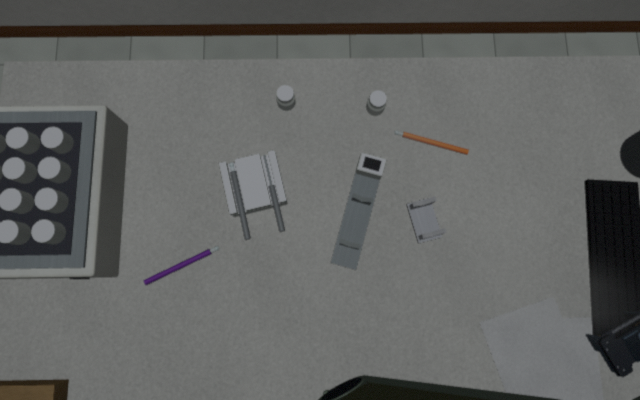

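View pics/side0.png

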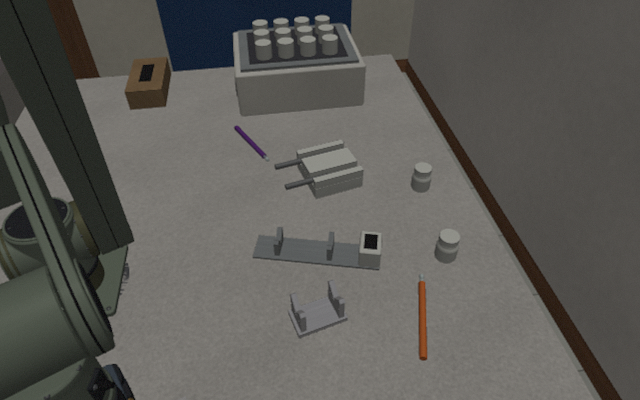

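The top view shows the rack at about (255,185), with two rods sticking out at (247,237) and (281,230). The dock is at (358,212) with its box at (371,164), and the V-block at (425,220). I need enlarged crops to tell the rods apart.

```bash
python3 - <<'E'
import cv2,numpy as np
t=cv2.imread('pics/top0.png');s=cv2.imread('pics/side0.png')
def up(im,x,y,w,h,k):return cv2.convertScaleAbs(cv2.resize(im[y:y+h,x:x+w],None,fx=k,fy=k,interpolation=cv2.INTER_CUBIC),alpha=1.5)
cv2.imwrite('pics/c1.png',np.hstack([up(t,210,145,80,100,5),up(s,270,135,100,62,4)[:0] if 0 else up(t,325,145,80,100,5)[:, :400]]))
a=up(t,400,190,50,60,6); b=up(s,270,135,100,65,5)
H=np.zeros((600,800,3),np.uint8);H[:360,:300]=a;H[:325,300:800]=b;c=up(s,250,220,137,55,4);H[360:580,:548]=c;d=up(s,285,278,65,59,4);H[340:340+d.shape[0],540:800]=d
cv2.imwrite('pics/c2.png',H)
E
```

```text
(no output)
```

View pics/c1.png

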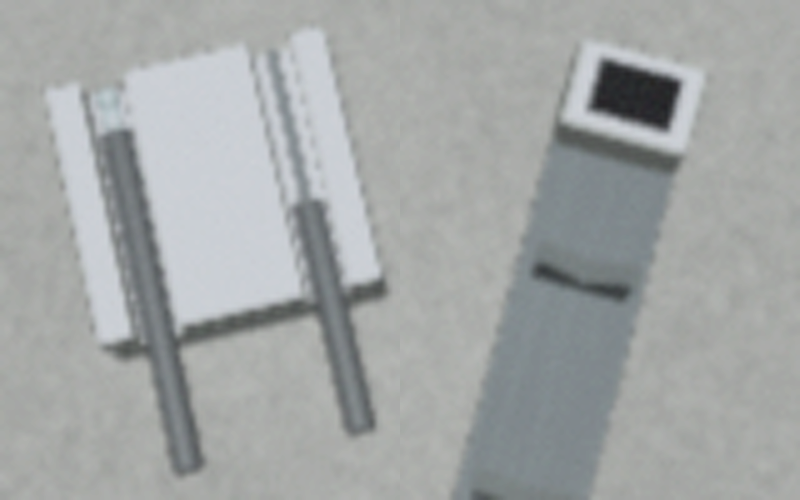

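View pics/c2.png

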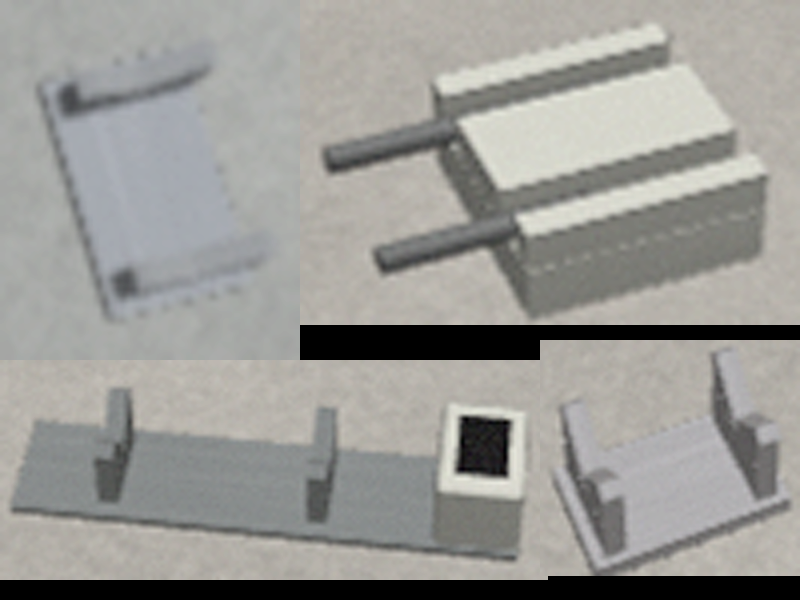

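The left rod in the top view (the far one in the side view) is the probe: it has the long body and short glass tip, rear end at top (247,239) and side (276,167). The other rod thins to a spike. Dock notches and V-block base corners can be read, so I triangulate next.

```bash
python3 - <<'E'
from h import *
np.set_printoptions(precision=1,suppress=True)
T=lambda u,z:atz('top',u,z)[:2]; S=lambda u,z:atz('side',u,z)[:2]
r=tri(ray('top',(247.4,238.5)),ray('side',(276,166.5)));print('rear tri',r)
a,b=T((247.4,238.5),45),T((233,171.4),45);d=b-a;print('probe top',a,b,np.linalg.norm(d),np.degrees(np.arctan2(d[1],d[0])))
print('side rear/entry',S((276,166.5),45),S((301,161),45))
print('vb top',T((406.7,204.2),14),T((418.3,243.3),14),T((443.3,237.5),14))
print('vb side',S((299.5,336),0),S((347.5,318),0),S((288.7,309),0))
print('dock side plate',S((253,257.5),0),S((260,235),8),S((379.5,269),0))
print('dock side notch',S((280,238.7),34),S((331,243.7),34))
print('dock top near corners',T((332,266),8),T((356,270),8),'notch',T((361,202),34),T((348,246),34))
print('box top corners',[T((325+(x-400)/5,145+y/5),58) for x,y in((583,40),(705,72),(683,155),(560,125))])
E
```

```text
rear tri [483.4 289.7  47.2]
probe top [483.6 290. ] [661.5 330.3] 182.46121163923277 12.749274116885756
side rear/entry [483.5 292.5] [554.7 305.4]
vb top [ 572.3 -131.7] [ 467.1 -157. ] [ 481.4 -224.3]
vb side [ 484.8 -214.1] [ 590.2 -188. ] [ 469.9 -145.3]
dock side plate [401.3  12.7] [422.5  75.7] [689.2 -70.5]
dock side notch [469.7  30.9] [586.3  -4.7]
dock top near corners [411.5  72.3] [400.2   9.6] notch [576.6  -6.9] [461.2  30.8]
box top corners [array([703.8, -10.3]), array([685.5, -74.1]), array([640.8, -60.6]), array([657.8,   3.4])]
```

```bash
python3 -m crank '[{"dx":0.02,"dy":0.055,"dz":0.02,"yaw":-0.4},{"dx":0.02,"dy":0.055,"dz":0.02,"yaw":-0.4},{"dx":0.02,"dy":0.055,"dz":0.02,"yaw":-0.4},{"dx":0.02,"dy":0.055,"dz":0.02,"yaw":-0.4},{"dx":0.02,"dy":0.055,"dz":0.02,"yaw":-0.4},{"dx":0.02,"dy":0.055,"yaw":-0.4},{"dx":0.02,"dy":0.055,"yaw":-0.4},{"dx":0.02,"dy":0.055},{},{}]' 1 40
python3 - <<'E'
from h import *
c=eyes.calibration('wrist');save('wrist','w1.png')
import pickle;pickle.dump(c,open('w1.pkl','wb'));print(c)
E
```

```text
{'camera_matrix': array([[309.70691629,   0.        , 324.63052792],
       [  0.        , 309.70691629, 196.17796885],
       [  0.        ,   0.        ,   1.        ]]), 'world_from_camera': array([[ 4.46377230e-01, -8.60839674e-01, -2.44340793e-01,
         3.25261091e+02],
       [-8.94843094e-01, -4.29959718e-01, -1.19960317e-01,
        -4.79462318e+02],
       [-1.79009826e-03,  2.72194225e-01, -9.62240666e-01,
         3.84675618e+02],
       [ 0.00000000e+00,  0.00000000e+00,  0.00000000e+00,
         1.00000000e+00]])}validation failed for argument at $[5]...
```

View pics/w1.png

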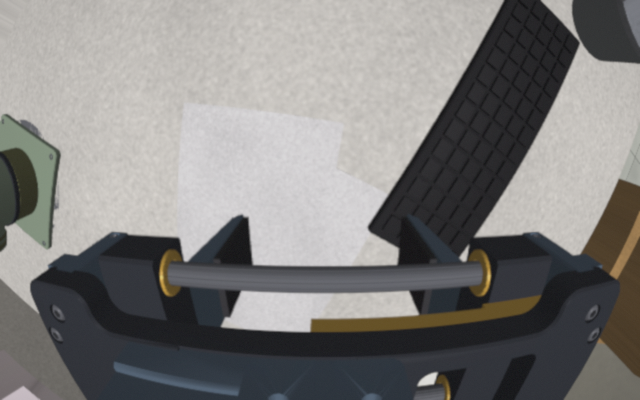

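The call was refused because every row needs all four keys. The picture shows only the start area: paper and keyboard.

```bash
python3 -m crank '[{"dx":0.02,"dy":0.055,"dz":0.02,"yaw":-0.4},{"dx":0.02,"dy":0.055,"dz":0.02,"yaw":-0.4},{"dx":0.02,"dy":0.055,"dz":0.02,"yaw":-0.4},{"dx":0.02,"dy":0.055,"dz":0.02,"yaw":-0.4},{"dx":0.01,"dy":0.055,"dz":0.02,"yaw":-0.4},{"dx":0,"dy":0.055,"dz":0,"yaw":-0.4},{"dx":0,"dy":0.055,"dz":0,"yaw":-0.4},{"dx":0,"dy":0.055,"dz":0,"yaw":0},{"dx":0,"dy":0,"dz":0,"yaw":0},{"dx":0,"dy":0,"dz":0,"yaw":0}]' 1 40
python3 - <<'E'
from h import *
c=eyes.calibration('wrist');save('wrist','w2.png')
import pickle;pickle.dump(c,open('w2.pkl','wb'))
E
```

```text
time_s: 1.4
ee_pos: [329.3, -162.7, 269.8]
ee_rot: [180.0, 0.0, 12.6]
force: [-0.2, 0.5, 0.3]
gripper_width: 91.3
gripper_force: 0.0
```

View pics/w2.png

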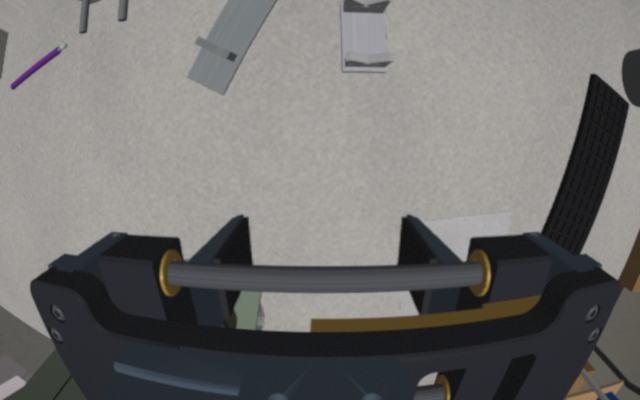

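The V-block's near edge runs from (342,72) to (387,73), and its left edge up to (341,5). The dock's near corners are (188,77) and (222,94).

```bash
python3 - <<'E'
from h import *
import pickle;np.set_printoptions(precision=1,suppress=True)
c=pickle.load(open('w2.pkl','rb'));W=lambda u,z:atz('wrist',u,z,c)[:2]
print(W((342,72),0),W((387,73),0),W((341.5,66),14),W((341,5),14),'dock',W((188,77),0),W((222,94),0),W((188,76),8),W((272,10),8))
E
python3 -m crank '[{"dx":0.035,"dy":0.06,"dz":-0.01,"yaw":0},{"dx":0.035,"dy":0.06,"dz":-0.01,"yaw":0},{"dx":0.035,"dy":0.06,"dz":-0.01,"yaw":0},{"dx":0.035,"dy":0.06,"dz":-0.01,"yaw":0},{"dx":0.02,"dy":0.065,"dz":-0.01,"yaw":0},{"dx":0,"dy":0.065,"dz":-0.01,"yaw":0},{"dx":0,"dy":0.065,"dz":-0.01,"yaw":0},{"dx":0,"dy":0.065,"dz":-0.01,"yaw":0},{"dx":0,"dy":0.03,"dz":0,"yaw":0},{"dx":0,"dy":0,"dz":0,"yaw":0}]' 1 40
python3 - <<'E'
from h import *
c=eyes.calibration('wrist');save('wrist','w3.png')
import pickle;pickle.dump(c,open('w3.pkl','wb'))
E
```

```text
[ 466.7 -158.1] [ 482.1 -223.9] [ 473.3 -155.1] [ 565.8 -134.2] dock [418.9  77.8] [399.9  14.3] [420.2  74.3] [540.2 -35.7]
time_s: 2.7
ee_pos: [458.1, 262.2, 204.8]
ee_rot: [180.0, 0.1, 12.6]
force: [-0.7, -0.5, 0.1]
gripper_width: 91.2
gripper_force: 0.0
```

View pics/w3.png

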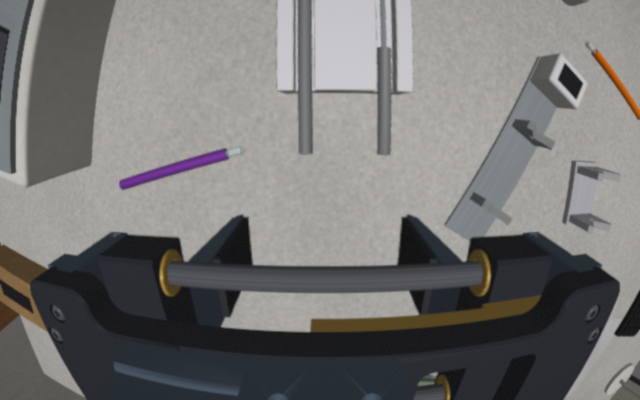

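The wrist view shows the probe as the left rod, rear end at (306,153) and passing the rack edge at (306,92). The spike thermometer is on the right with its rear end at (384,153).

```bash
python3 - <<'E'
from h import *
import pickle;np.set_printoptions(precision=1,suppress=True)
c=pickle.load(open('w3.pkl','rb'));W=lambda u,z:atz('wrist',u,z,c)
a,b=W((306,153),45),W((305.5,60),45);d=b-a
print(a,b,np.degrees(np.arctan2(d[1],d[0])));print(tri(ray('top',(247.4,239)),ray('wrist',(306,153),c),ray('side',(276,166.5))))
u=d/np.linalg.norm(d);g=a+20*u;print('grip',g,(g-telemetry.state()['ee_pos'])/800)
# dock
n=[W((481,200),34),W((540,133),34)];print(n,W((449,222),0),W((466,238),0),[W(p,58) for p in((541,55),(537,83),(577,108),(587,80))])
E
```

```text
[480.1 289.6  45. ] [585.2 313.   45. ] 12.574084217673036
[482.  289.4  47.8]
grip [499.6 293.9  45. ] [ 0.1  0.  -0.2]
[array([471.8,  49.1,  34. ]), array([586.8, -18.5,  34. ])] [422.9  68.5   0. ] [403.9  30.5   0. ] [array([684.7,  25.4,  58. ]), array([644.8,  24.4,  58. ]), array([640.3, -59.7,  58. ]), array([688.4, -71.2,  58. ])]
```

```bash
python3 -m crank '[{"dx":0.027,"dy":0.02,"dz":-0.03,"yaw":0},{"dx":0.027,"dy":0.02,"dz":-0.03,"yaw":0},{"dx":0,"dy":0,"dz":-0.03,"yaw":0},{"dx":0,"dy":0,"dz":-0.03,"yaw":0},{"dx":0,"dy":0,"dz":-0.03,"yaw":0},{"dx":0,"dy":0,"dz":-0.03,"yaw":0},{"dx":0,"dy":0,"dz":-0.02,"yaw":0},{"dx":0,"dy":0,"dz":-0.0135,"yaw":0},{"dx":0,"dy":0,"dz":0,"yaw":0},{"dx":0,"dy":0,"dz":0,"yaw":0}]' 1 40
python3 - <<'E'
from h import *
c=eyes.calibration('wrist');im=save('wrist','w4.png')
cv2.imwrite('pics/w4c.png',cv2.resize(im[60:320,150:500,::-1],None,fx=2,fy=2))
E
```

```text
time_s: 4.0
ee_pos: [501.1, 294.0, 35.7]
ee_rot: [-180.0, -0.1, 12.6]
force: [0.1, -0.1, 1.2]
gripper_width: 91.4
gripper_force: 0.0
```

View pics/w4c.png

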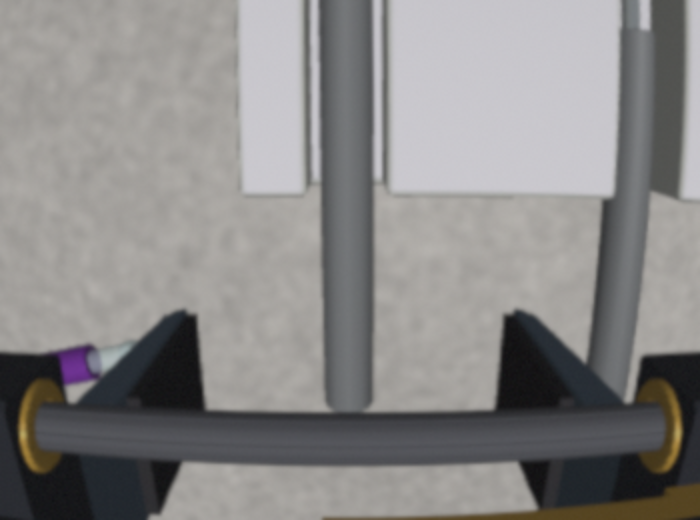

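The probe is centred between the fingers and aligned with them, rear end at crop (350,408). I'll grip and lift.

```bash
python3 - <<'E'
from h import *
p=atz('wrist',(325,264),45);print(p, (telemetry.state()['ee_pos']-p)[:2]@[np.cos(.22),np.sin(.22)])
E
python3 -m crank '[{"dx":0,"dy":0,"dz":0,"yaw":0},{"dx":0,"dy":0,"dz":0,"yaw":0},{"dx":0,"dy":0,"dz":0,"yaw":0},{"dx":0,"dy":0,"dz":0,"yaw":0},{"dx":0,"dy":0,"dz":0,"yaw":0},{"dx":0,"dy":0,"dz":0,"yaw":0},{"dx":0,"dy":0,"dz":0,"yaw":0},{"dx":0,"dy":0,"dz":0.005,"yaw":0},{"dx":0,"dy":0,"dz":0.01,"yaw":0},{"dx":0,"dy":0,"dz":0.01,"yaw":0}]' 0 50
```

```text
[477.29537261 289.01801403  45.        ] 24.297856594681594
time_s: 5.3
ee_pos: [500.6, 293.8, 55.8]
ee_rot: [-180.0, -0.0, 12.6]
force: [0.3, 0.2, 0.0]
gripper_width: 0.3
gripper_force: 0.0
```

The gripper shut on nothing, so I'll look.

```bash
python3 - <<'E'
from h import *
im=save('wrist','w5.png');t=save('top','t5.png')
H=np.zeros((600,800,3),np.uint8)
H[:400,:540]=im[:,50:590,::-1];k=cv2.resize(t[140:250,200:300,::-1],None,fx=2.6,fy=2.6,interpolation=2);H[:k.shape[0],540:800]=k
s=save('side','s5.png');k=cv2.resize(s[130:210,240:400,::-1],None,fx=2.5,fy=2.5);H[400:600,:400]=k
cv2.imwrite('pics/c5.png',H)
E
```

```text
(no output)
```

View pics/c5.png

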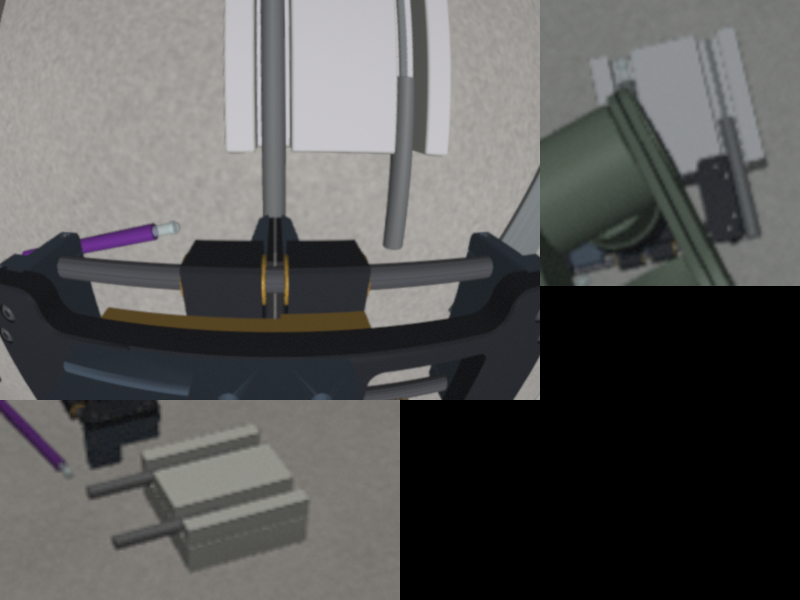

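```bash
python3 - <<'E'
from h import *
s=telemetry.state();p=s['ee_pos'];print(p,s['ee_rot'],s['gripper_width'])
for n in('side','top'):
  c=eyes.calibration(n);K=np.array(c['camera_matrix']);T=np.linalg.inv(c['world_from_camera'])
  for dz in(-8,0,10,20,30,40):
    q=T@np.r_[p[:2],p[2]+dz,1];q=K@q[:3];print(n,p[2]+dz,(q/q[2])[:2])
print(tri(ray('side',(281.2,156)),ray('wrist',(324,218))))
r=ray('wrist',(324,218));print(r)
im=cv2.imread('pics/s5.png');w=cv2.imread('pics/w5.png')
H=np.hstack([cv2.resize(im[120:190,255:325],(560,560),interpolation=2),]);cv2.imwrite('pics/s5c.png',cv2.convertScaleAbs(H,alpha=2))
E
```

```text
[500.90738673 293.95606796  55.80761478] [-1.79978450e+02 -9.09329848e-02  1.25723528e+01] 0.5409681299669437
side 47.8076147760111 [282.15722292 164.71451567]
side 55.8076147760111 [281.96425681 162.42756634]
side 65.80761477601109 [281.72076595 159.54181996]
side 75.80761477601109 [281.47470063 156.62556217]
side 85.80761477601109 [281.2260198  153.67830649]
side 95.80761477601109 [280.97468153 150.69955605]
top 47.8076147760111 [245.79792145 231.67908491]
top 55.8076147760111 [245.35374993 231.33858584]
top 65.80761477601109 [244.79026586 230.90662252]
top 75.80761477601109 [244.21737858 230.46745078]
top 85.80761477601109 [243.63485075 230.02088864]
top 95.80761477601109 [243.04243696 229.56674798]
[505.88076453 298.71963821  71.49487422]
(array([575.01378435, 310.82413252, 251.61223783]), array([-0.3303407 , -0.07065301, -0.94121367]))
```

View pics/s5c.png

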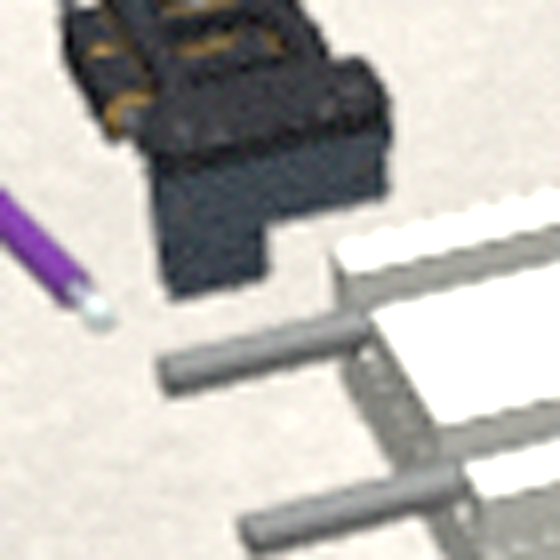

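The side crop shows the fingertips hovering clearly above the rod. They are well above where the reported TCP puts them, so I must go lower. I'll reopen, descend part way and measure the fingertip height by code.

```bash
python3 -m crank '[{"dx":0,"dy":0,"dz":0,"yaw":0},{"dx":0,"dy":0,"dz":0,"yaw":0},{"dx":0,"dy":0,"dz":0,"yaw":0},{"dx":0,"dy":0,"dz":0,"yaw":0},{"dx":0,"dy":0,"dz":0,"yaw":0},{"dx":0,"dy":0,"dz":-0.02,"yaw":0},{"dx":0,"dy":0,"dz":-0.02,"yaw":0},{"dx":0,"dy":0,"dz":-0.01,"yaw":0},{"dx":0,"dy":0,"dz":0,"yaw":0},{"dx":0,"dy":0,"dz":0,"yaw":0}]' 0.6 10
python3 - <<'E'
from h import *
np.set_printoptions(precision=1,suppress=True)
s=telemetry.state();p=s['ee_pos'];y=np.radians(s['ee_rot'][2]);w=s['gripper_width'];print(p,w)
im=save('side','s6.png');w6=save('wrist','w6.png')
g=im.max(2).astype(int)
for r in range(140,185): print(r,''.join('#' if v<45 else '+' if v<70 else '-' if v<100 else '.' for v in g[r,255:325]))
c=eyes.calibration('side');K=np.array(c['camera_matrix']);T=np.linalg.inv(c['world_from_camera'])
f=np.array([np.cos(y),np.sin(y),0]);l=np.array([-f[1],f[0],0])
for dz in(-8,10,20,30,40):
  o=[]
  for sd in(-1,1):
    for fx in(-16,16):
      q=p+f*fx+l*sd*(w/2+13.5)+[0,0,dz] if sd<0 else p+f*fx+l*(w/2)+[0,0,dz];q=K@(T@np.r_[q,1])[:3];o.append((q/q[2])[:2])
  print(dz,*o)
E
```

```text
time_s: 6.7
ee_pos: [500.7, 293.9, 15.2]
ee_rot: [-180.0, -0.0, 12.6]
force: [-0.3, -0.2, -0.1]
gripper_width: 54.5
gripper_force: 0.0
[500.7 293.9  15.2] 54.45850034959039
140 ............-+++############-......-######-...........................
141 ............-+++########+###+......-+#########-.......................
142 .............-+++###########+-.-+##############-......................
143 -............-+++##############################+......................
144 --............++++##########################++##-.....................
145 --............-+++##########################+###+.....................
146 ---...........-##################################.....................
147 ----..........-##########################++######-....................
148 -----.........-##################################-..................--
149 +-----........-+#################################-..............------
150 -+-----.......-+######+####++####################-..........----------
151 .++-----.......+#################################-......--------------
152 ..-+-----......-##+####
[... 2040 characters left out ...]
...........---------............
180 ............................................-------------++..........-
181 .........................................-------------+++++-.....-----
182 .....................................-------------++++++++++----------
183 ..................................------------+++++++#+++--+----------
184 ..............................------------++++++++---++-+--+----------
-8 [282.1 186.2] [293.1 183.4] [274.7 171.8] [285.4 169.1]
10 [281.7 181.2] [292.8 178.4] [274.3 166.8] [285.  164.2]
20 [281.4 178.4] [292.6 175.6] [274. 164.] [284.8 161.4]
30 [281.2 175.6] [292.4 172.8] [273.7 161.2] [284.6 158.6]
40 [280.9 172.7] [292.2 169.9] [273.4 158.4] [284.3 155.7]
```

The near fingertip sits about 40 mm above where the reported TCP would put it, so true TCP z ≈ reported + 40. I'll go down another 21 mm and grip.

```bash
python3 -m crank '[{"dx":0,"dy":0,"dz":-0.01,"yaw":0},{"dx":0,"dy":0,"dz":-0.01,"yaw":0},{"dx":0,"dy":0,"dz":-0.006,"yaw":0},{"dx":0,"dy":0,"dz":0,"yaw":0},{"dx":0,"dy":0,"dz":0,"yaw":0}]' 0.6 10
python3 -m crank '[{"dx":0,"dy":0,"dz":0,"yaw":0},{"dx":0,"dy":0,"dz":0,"yaw":0},{"dx":0,"dy":0,"dz":0,"yaw":0},{"dx":0,"dy":0,"dz":0,"yaw":0},{"dx":0,"dy":0,"dz":0,"yaw":0},{"dx":0,"dy":0,"dz":0,"yaw":0}]' 0 40
```

```text
time_s: 7.42
ee_pos: [500.6, 293.8, -5.8]
ee_rot: [180.0, -0.0, 12.6]
force: [-0.5, -0.4, 0.9]
gripper_width: 54.6
gripper_force: 0.0
time_s: 8.18
ee_pos: [500.5, 293.7, -5.8]
ee_rot: [180.0, -0.0, 12.6]
force: [-0.6, -0.4, 0.1]
gripper_width: 15.1
gripper_force: 40.0
```

Gripped: width 15 mm, 40 N. Lifting.

```bash
python3 -m crank '[{"dx":0,"dy":0,"dz":0.01,"yaw":0},{"dx":0,"dy":0,"dz":0.015,"yaw":0},{"dx":0,"dy":0,"dz":0.015,"yaw":0},{"dx":0,"dy":0,"dz":0.02,"yaw":0},{"dx":0,"dy":0,"dz":0.02,"yaw":0},{"dx":0,"dy":0,"dz":0.02,"yaw":0},{"dx":0,"dy":0,"dz":0.02,"yaw":0},{"dx":0,"dy":0,"dz":0.01,"yaw":0},{"dx":0,"dy":0,"dz":0,"yaw":0},{"dx":0,"dy":0,"dz":0,"yaw":0}]' 0 40
python3 - <<'E'
from h import *
np.set_printoptions(precision=1,suppress=True)
c=eyes.calibration('wrist');im=save('wrist','w7.png');s=telemetry.state();p=s['ee_pos'];print(p)
h=cv2.cvtColor(im,cv2.COLOR_RGB2HSV)
for r in range(0,230,12): print(r,''.join('#' if v<60 else '+' if v<100 else '-' if v<140 else '.' for v in im[r,290:365].max(1)))
E
```

```text
time_s: 9.43
ee_pos: [500.0, 293.5, 97.6]
ee_rot: [180.0, 0.1, 12.6]
force: [0.4, 0.5, -1.0]
gripper_width: 15.6
gripper_force: 40.0
[499.9 293.4  97.4]
0 .................-+++++++---------------------++++-........................
12 .................-+++++++---------------------++++-........................
24 .................-++++++-----------------------++++........................
36 .................-++++++-----------------------++++-.......................
48 .................-++++++-----------------------++++-.......................
60 .................-++++++-----------------------++++-.......................
72 .................-++++++-----------------------++++-.......................
84 .................-+++++------------------------++++-.......................
96 .................-++++++-----------------------++++........................
108 .................-+++++------------------------++++-.......................
120 .................-++++++-----------------------++++-.......................
132 .................-++++++-----------------------++++-.......................
144 .................-++++++-----------------------++++-.......................
156 .................-++++++-----------------------++++-.......................
168 ..................+++++------------------------++++-.......................
180 ..................-+++++----------------------+++++-.......................
192 ..................-+++++----------------------+++++-.......................
204 ..................-+++++----------------------+++++........................
216 ..........--++++---+++++----------------------+++++---+++++--..............
228 .-+################+++++----------------------++++#################+--.....
```

```bash
python3 -m crank '[{"dx":-0.003,"dy":-0.02,"dz":0,"yaw":0.12},{"dx":-0.006,"dy":-0.04,"dz":0,"yaw":0},{"dx":-0.006,"dy":-0.06,"dz":0,"yaw":0},{"dx":-0.007,"dy":-0.06,"dz":0,"yaw":0},{"dx":-0.007,"dy":-0.06,"dz":0,"yaw":0},{"dx":-0.007,"dy":-0.06,"dz":0,"yaw":0},{"dx":-0.007,"dy":-0.06,"dz":0,"yaw":0},{"dx":-0.007,"dy":-0.06,"dz":0,"yaw":0},{"dx":-0.007,"dy":-0.06,"dz":0,"yaw":0},{"dx":-0.007,"dy":-0.06,"dz":0,"yaw":0}]' 0 40
python3 -m crank '[{"dx":-0.004,"dy":-0.04,"dz":0,"yaw":0},{"dx":0,"dy":-0.02,"dz":-0.01,"yaw":0},{"dx":0,"dy":-0.01,"dz":-0.02,"yaw":0},{"dx":0,"dy":0,"dz":-0.02,"yaw":0},{"dx":0,"dy":0,"dz":0,"yaw":0},{"dx":0,"dy":0,"dz":0,"yaw":0}]' 0 40
python3 - <<'E'
from h import *
np.set_printoptions(precision=1,suppress=True)
p=telemetry.state()['ee_pos'];print(p)
t=save('top','t8.png');s=save('side','s8.png')
# predicted probe pixels
def pr(n,q):
    c=eyes.calibration(n);K=np.array(c['camera_matrix']);q=K@(np.linalg.inv(c['world_from_camera'])@np.r_[q,1])[:3];return (q/q[2])[:2]
f=np.array([np.cos(.23),np.sin(.23),0]);z=p[2]+51
for n in('top','side'):
    for a in(16,165,190): print(n,a,pr(n,np.r_[p[:2],z]+f*a))
q=pr('side',np.r_[p[:2],z]+f*177);u,v=q.astype(int)
for r in range(v-16,v+16): print(r,u-30,''.join('#' if x<50 else '+' if x<85 else '-' if x<120 else '.' if x<160 else ' ' for x in s[r,u-30:u+30].max(1)))
q=pr('top',np.r_[p[:2],z]+f*177);u,v=q.astype(int)
for r in range(v-14,v+20): print(r,u-25,''.join('#' if x<50 else '+' if x<85 else '-' if x<120 else '.' if x<160 else ' ' for x in t[r,u-25:u+25].max(1)))
E
```

```text
time_s: 10.72
ee_pos: [447.8, -140.2, 98.0]
ee_rot: [180.0, 0.0, 13.2]
force: [-0.8, -0.2, -0.9]
gripper_width: 15.0
gripper_force: 40.0
time_s: 11.48
ee_pos: [446.1, -194.0, 58.3]
ee_rot: [180.0, -0.0, 13.2]
force: [0.7, 0.8, -0.7]
gripper_width: 15.2
gripper_force: 40.0
[ 446.1 -194.    58.3]
top 16 [440.6 242. ]
top 165 [423.3 184.1]
top 190 [420.5 174.7]
side 16 [283.7 296.2]
side 165 [354.  272.7]
side 190 [365.2 268.9]
254 329 +++-------------------------------------------..............
255 329 +++-------------------------------------------------........
256 329 +++-------------------------------------------------........
257 329 +++-------------------------------------------------........
258 329 +++---------------------------+---------------------........
259 329 +++-------------------------------------------------........
260 329 -+-------------------------------------------------.........
261 329 ---------------------------------------------------.........
262 329 ---------------------------------------------------.........
263 329 ------------------------------------------
[... 2842 characters left out ...]
 --.-...----..--.----....-+++-----.................
188 396 -----..---..--...---....--+++----.................
189 396 -.--..----..--.........---+++-----................
190 396 ......--....---..--......-+++-----................
191 396 .-.......-.-----.-.......--++-----................
192 396 ---.......-.---...........-+++-----...............
193 396 --.......-....-...........-+++-----...............
194 396 -.............-...........--++------..............
195 396 ------.---...-.....-.......-+++-----..............
196 396 -----...--......--.-...-...-+++-----..............
197 396 ------..--.....---.........-+++--------...........
198 396 ..-.--...-......--........--++++--------..........
```

The measured body end matches the prediction in both views, so the grip is at x = -85. I'll lower it into the V-block.

```bash
python3 -m crank '[{"dx":-0.001,"dy":-0.005,"dz":-0.015,"yaw":0},{"dx":0,"dy":0,"dz":-0.015,"yaw":0},{"dx":0,"dy":0,"dz":-0.012,"yaw":0},{"dx":0,"dy":0,"dz":-0.008,"yaw":0},{"dx":0,"dy":0,"dz":-0.005,"yaw":0},{"dx":0,"dy":0,"dz":-0.003,"yaw":0},{"dx":0,"dy":0,"dz":0,"yaw":0},{"dx":0,"dy":0,"dz":0,"yaw":0}]' 0 40
```

```text
time_s: 12.58
ee_pos: [445.4, -198.3, 12.0]
ee_rot: [180.0, -0.0, 13.2]
force: [0.1, 0.3, -0.5]
gripper_width: 15.4
gripper_force: 40.0
```

```bash
python3 -m crank '[{"dx":0,"dy":0,"dz":-0.0025,"yaw":0},{"dx":0,"dy":0,"dz":-0.001,"yaw":0},{"dx":0,"dy":0,"dz":0,"yaw":0},{"dx":0,"dy":0,"dz":0,"yaw":0}]' 0 40
```

```text
time_s: 13.08
ee_pos: [445.5, -198.1, 10.1]
ee_rot: [180.0, -0.1, 13.2]
force: [-2.6, 3.0, 8.7]
gripper_width: 15.4
gripper_force: 40.0
```

Contact at 9 N with the rod seated, so I release.

```bash
python3 -m crank '[{"dx":0,"dy":0,"dz":0,"yaw":0},{"dx":0,"dy":0,"dz":0,"yaw":0},{"dx":0,"dy":0,"dz":0,"yaw":0},{"dx":0,"dy":0,"dz":0,"yaw":0},{"dx":0,"dy":0,"dz":0,"yaw":0},{"dx":0,"dy":0,"dz":0,"yaw":0}]' 0.6 10
python3 -m crank '[{"dx":0,"dy":0,"dz":0.02,"yaw":0},{"dx":0,"dy":0,"dz":0.03,"yaw":0},{"dx":0,"dy":0,"dz":0.03,"yaw":0},{"dx":0,"dy":0,"dz":0.03,"yaw":0},{"dx":0,"dy":0,"dz":0.03,"yaw":0},{"dx":0,"dy":0,"dz":0,"yaw":0},{"dx":0,"dy":0,"dz":0,"yaw":0}]' 0.6 10
python3 - <<'E'
from h import *
np.set_printoptions(precision=1,suppress=True)
p=telemetry.state()['ee_pos']
t=save('top','t9.png');s=save('side','s9.png');c=eyes.calibration('wrist');w=save('wrist','w9.png')
def pr(n,q):
    c=eyes.calibration(n);K=np.array(c['camera_matrix']);q=K@(np.linalg.inv(c['world_from_camera'])@np.r_[q,1])[:3];return (q/q[2])[:2]
f=np.array([np.cos(.23),np.sin(.23),0]);C=np.array([528,-178.5,60])
for n in('top','side'):
    for a in(-105,0,80,105): print(n,a,pr(n,C+f*a))
for n,im,b in(('side',s,18),('top',t,14)):
  u,v=pr(n,C+f*85).astype(int)
  for r in range(v-b,v+b): print(r,u-25,''.join('#' if x<50 else '+' if x<85 else '-' if x<120 else '.' if x<160 else ' ' for x in im[r,u-25:u+20].max(1)))
for r in range(0,230,10): print(r,''.join('#' if x<50 else '+' if x<85 else '-' if x<120 else '.' if x<160 else ' ' for x in w[r,280:370].max(1)))
E
```

```text
time_s: 13.82
ee_pos: [445.2, -198.3, 8.9]
ee_rot: [180.0, 0.0, 13.2]
force: [-0.8, 0.2, -0.1]
gripper_width: 54.5
gripper_force: 0.0
time_s: 14.7
ee_pos: [444.6, -198.0, 120.1]
ee_rot: [-180.0, 0.1, 13.2]
force: [-0.0, 0.0, -0.6]
gripper_width: 55.0
gripper_force: 0.0
top -105 [441.1 257.8]
top 0 [429.2 217.9]
top 80 [420.4 188.4]
top 105 [417.7 179.3]
side -105 [267.7 318.7]
side 0 [317.3 301.6]
side 80 [353.1 289.2]
side 105 [364.  285.5]
270 330 .............................................
271 330 .............................................
272 330 .............................................
273 330 .............................................
274 330 .............................................
275 330 .............................................
276 330 .............................................
277 330 .............................................
278 330 .............................................
279 330 .............................................
280 330 .............................................
281 330 .............................................
282 33
[... 4239 characters left out ...]
             ..------......------..         .... .....                 
160                                  .------......------.                                     
170                                  .------......------.                                     
180                                  .------......------.                                     
190                                  ..-----......------..                                    
200                                   .-----......-------.                                    
210                                   .------.....-------.                                    
220                                   .------.....-------.
```

Both views put the body end within about 3 mm of the centred pose, so the probe lies in the V-block. Next is the middle grasp: 85 mm forward, then down.

```bash
python3 -m crank '[{"dx":0.04,"dy":0.0094,"dz":0,"yaw":0},{"dx":0.04,"dy":0.009,"dz":0,"yaw":0},{"dx":0.024,"dy":0.006,"dz":-0.02,"yaw":0},{"dx":0,"dy":0,"dz":-0.03,"yaw":0},{"dx":0,"dy":0,"dz":-0.03,"yaw":0},{"dx":0,"dy":0,"dz":-0.03,"yaw":0},{"dx":0,"dy":0,"dz":-0.02,"yaw":0},{"dx":0,"dy":0,"dz":-0.009,"yaw":0},{"dx":0,"dy":0,"dz":0,"yaw":0},{"dx":0,"dy":0,"dz":0,"yaw":0}]' 0.6 10
```

```text
time_s: 16.1
ee_pos: [529.1, -179.0, 10.5]
ee_rot: [179.9, -0.1, 13.2]
force: [-0.5, 0.3, -0.2]
gripper_width: 54.7
gripper_force: 0.0
```

```bash
python3 -m crank '[{"dx":0,"dy":0,"dz":0,"yaw":0},{"dx":0,"dy":0,"dz":0,"yaw":0},{"dx":0,"dy":0,"dz":0,"yaw":0},{"dx":0,"dy":0,"dz":0,"yaw":0},{"dx":0,"dy":0,"dz":0,"yaw":0},{"dx":0,"dy":0,"dz":0,"yaw":0}]' 0 30
```

```text
time_s: 16.85
ee_pos: [527.7, -176.1, 9.9]
ee_rot: [-179.7, 0.0, 13.1]
force: [-0.1, 9.1, 3.8]
gripper_width: 15.7
gripper_force: 30.0
```

Gripped; the 9 N sideways force means the rod lies about 2-3 mm further towards +y, which is within tolerance. I'll lift, and refine the dock pose from the stored pictures.

```bash
python3 -m crank '[{"dx":0,"dy":0,"dz":0.01,"yaw":0},{"dx":0,"dy":0,"dz":0.015,"yaw":0},{"dx":0,"dy":0,"dz":0.02,"yaw":0},{"dx":0,"dy":0,"dz":0.02,"yaw":0},{"dx":0,"dy":0,"dz":0.02,"yaw":0},{"dx":0,"dy":0,"dz":0.02,"yaw":0},{"dx":0,"dy":0,"dz":0.01,"yaw":0},{"dx":0,"dy":0,"dz":0,"yaw":0},{"dx":0,"dy":0,"dz":0,"yaw":0}]' 0 30
python3 - <<'E'
from h import *
np.set_printoptions(precision=1,suppress=True)
t=cv2.imread('pics/top0.png').astype(int)
m=((t[:,:,0]-t[:,:,2])>3).astype(np.uint8);m[:150]=0;m[280:]=0;m[:,:322]=0;m[:,:]*=1;m[:,395:]=0
m=cv2.morphologyEx(m,cv2.MORPH_OPEN,np.ones((3,3)));m=cv2.morphologyEx(m,cv2.MORPH_CLOSE,np.ones((5,5)))
n,l,st,_=cv2.connectedComponentsWithStats(m);i=1+st[1:,4].argmax();print(st[i])
L=[];R=[]
for r in range(185,262,4):
    x=np.where(l[r]==i)[0]
    if len(x): L.append(atz('top',(x[0],r+.5),8)[:2]);R.append(atz('top',(x[-1]+1,r+.5),8)[:2])
for e in(L,R):
    v=cv2.fitLine(np.array(e,np.float32),cv2.DIST_HUBER,0,.01,.01).ravel();print(v,np.degrees(np.arctan2(v[1],v[0])), 'y at x=525:',v[3]+(525-v[2])*v[1]/v[0])
b=(t.min(2)>145).astype(np.uint8);b[:148]=0;b[185:]=0;b[:,:350]=0;b[:,392:]=0
c=cv2.findContours(b,cv2.RETR_EXTERNAL,2)[0];c=max(c,key=cv2.contourArea);P=np.array([atz('top',p+.5,58)[:2] for p in c[:,0]],np.float32);print(len(c),cv2.minAreaRect(P),cv2.boxPoints(cv2.minAreaRect(P)))
# notch plates: darkness along the dock in top image
g=t.max(2)
for r in range(238,252): print(r,''.join('%4d'%x for x in g[r,334:370]))
E
```

```text
time_s: 17.98
ee_pos: [527.9, -178.6, 101.2]
ee_rot: [-180.0, 0.1, 13.2]
force: [0.1, -0.1, -0.7]
gripper_width: 15.4
gripper_force: 30.0
[ 331  153   54  116 2754]
[  1.   -0.3 520.9  45.5] -16.829153 y at x=525: 44.23925
[  1.   -0.3 524.5 -27.3] -16.869896 y at x=525: -27.413427Traceback (most recent call last):
  File "<stdin>", line 14, in <module>
ValueError: max() iterable argument is empty
```

The dock origin is about (525, 8-10), yaw -16.85°. I'll move over it, turning -30°.

```bash
python3 -m crank '[{"dx":0,"dy":0.02,"dz":0,"yaw":-0.5},{"dx":-0.001,"dy":0.035,"dz":0,"yaw":-1},{"dx":-0.001,"dy":0.04,"dz":0,"yaw":-1},{"dx":-0.001,"dy":0.04,"dz":0,"yaw":-1},{"dx":0,"dy":0.04,"dz":0,"yaw":-1},{"dx":0,"dy":0.035,"dz":0,"yaw":-1},{"dx":0,"dy":0.025,"dz":-0.01,"yaw":-0.51},{"dx":0,"dy":0,"dz":-0.02,"yaw":0},{"dx":0,"dy":0,"dz":-0.02,"yaw":0},{"dx":0,"dy":0,"dz":0,"yaw":0}]' 0 30
python3 - <<'E'
from h import *
np.set_printoptions(precision=1,suppress=True)
st=telemetry.state();p=st['ee_pos'];y=np.radians(st['ee_rot'][2]);print(p,st['ee_rot'])
s=save('side','s10.png')
def pr(n,q):
    c=eyes.calibration(n);K=np.array(c['camera_matrix']);q=K@(np.linalg.inv(c['world_from_camera'])@np.r_[q,1])[:3];return (q/q[2])[:2]
f=np.array([np.cos(y),np.sin(y),0])
for a in(-105,80,105): print(a,pr('side',np.r_[p[:2],p[2]+50.5]+f*a))
for a in(-105,80):
  u,v=pr('side',np.r_[p[:2],p[2]+50.5]+f*a).astype(int)
  for r in range(v-9,v+10): print(r,u-20,''.join('#' if x<50 else '+' if x<85 else '-' if x<120 else '.' if x<160 else ' ' for x in s[r,u-20:u+20].max(1)))
E
```

```text
time_s: 19.23
ee_pos: [524.5, 9.3, 60.1]
ee_rot: [179.9, 0.2, -16.9]
force: [0.6, 1.1, -0.6]
gripper_width: 15.0
gripper_force: 30.0
[524.5   9.3  60.1] [179.9   0.2 -16.9]
-105 [257.2 215.3]
80 [338.4 222.7]
105 [349.6 223.8]
206 237 ........................................
207 237 ........................................
208 237 ........................................
209 237 ........................................
210 237 .......................................-
211 237 .......................---.............-
212 237 ....................--+--------........-
213 237 ....................-+++--+--++-+++----+
214 237 ...................--+--------------++++
215 237 ...................-+++++++++-+++------+
216 237 ...................-++++++++++++++++++++
217 237 ...................-+#++++++++++++++++++
218 237 ...................--++++++#####++++++++
219 237 ....................-------++-++++++++##
220 237 ...............................--------+
221 237 .......................................-
222 237 ........................................
223 237 ................................
[... 288 characters left out ...]
..............
218 318 ++++++++--------.----...................
219 318 ---+--++++++++++++++-...................
220 318 ++-+---------+--++++--..................
221 318 +++++++++---------+--...................
222 318 ++++++++++++++++-+++-...................
223 318 ++#+++++++++++++++++-...................
224 318 --+++++++++++++++++++-----------........
225 318 .....-.-------++++++-.---------.........
226 318 ...............------.......--..........
227 318 ........................................
228 318 ........................................
229 318 ........................................
230 318 ........................................
231 318 ...........--...........................
```

The rod is level and matches the predicted ends to within 1 px. I'll lower it into the dock.

```bash
python3 -m crank '[{"dx":0,"dy":0,"dz":-0.015,"yaw":0},{"dx":0,"dy":0,"dz":-0.02,"yaw":0},{"dx":0,"dy":0,"dz":-0.02,"yaw":0},{"dx":0,"dy":0,"dz":-0.012,"yaw":0},{"dx":0,"dy":0,"dz":-0.007,"yaw":0},{"dx":0,"dy":0,"dz":-0.003,"yaw":0},{"dx":0,"dy":0,"dz":0,"yaw":0},{"dx":0,"dy":0,"dz":0,"yaw":0}]' 0 30
```

```text
time_s: 20.27
ee_pos: [526.4, 9.3, 0.6]
ee_rot: [-180.0, -0.0, -16.9]
force: [-0.2, 0.2, -0.7]
gripper_width: 15.1
gripper_force: 30.0
```

```bash
python3 -m crank '[{"dx":0,"dy":0,"dz":-0.003,"yaw":0},{"dx":0,"dy":0,"dz":-0.002,"yaw":0},{"dx":0,"dy":0,"dz":-0.001,"yaw":0},{"dx":0,"dy":0,"dz":0,"yaw":0},{"dx":0,"dy":0,"dz":0,"yaw":0}]' 0 30
```

```text
time_s: 20.9
ee_pos: [525.9, 9.2, -4.7]
ee_rot: [180.0, 0.0, -16.9]
force: [0.3, -0.3, -0.8]
gripper_width: 15.2
gripper_force: 30.0
```

```bash
python3 -m crank '[{"dx":0,"dy":0,"dz":-0.0015,"yaw":0},{"dx":0,"dy":0,"dz":-0.0015,"yaw":0},{"dx":0,"dy":0,"dz":0,"yaw":0},{"dx":0,"dy":0,"dz":0,"yaw":0}]' 0 30
```

```text
time_s: 21.4
ee_pos: [526.0, 8.8, -5.3]
ee_rot: [180.0, -0.0, -16.9]
force: [-4.2, -2.2, 13.3]
gripper_width: 15.8
gripper_force: 30.0
```

Seated (13 N up, little sideways force). I'll release, retreat straight up and check.

```bash
python3 -m crank '[{"dx":0,"dy":0,"dz":0.001,"yaw":0},{"dx":0,"dy":0,"dz":0,"yaw":0},{"dx":0,"dy":0,"dz":0,"yaw":0},{"dx":0,"dy":0,"dz":0,"yaw":0},{"dx":0,"dy":0,"dz":0,"yaw":0},{"dx":0,"dy":0,"dz":0,"yaw":0}]' 0.6 10
python3 -m crank '[{"dx":0,"dy":0,"dz":0.015,"yaw":0},{"dx":0,"dy":0,"dz":0.03,"yaw":0},{"dx":0,"dy":0,"dz":0.04,"yaw":0},{"dx":0,"dy":0,"dz":0.04,"yaw":0},{"dx":0,"dy":0,"dz":0.04,"yaw":0},{"dx":0,"dy":0,"dz":0.03,"yaw":0},{"dx":0,"dy":0,"dz":0,"yaw":0},{"dx":0,"dy":0,"dz":0,"yaw":0}]' 0.6 10
python3 - <<'E'
from h import *
np.set_printoptions(precision=1,suppress=True)
s=save('side','s11.png')
def pr(n,q):
    c=eyes.calibration(n);K=np.array(c['camera_matrix']);q=K@(np.linalg.inv(c['world_from_camera'])@np.r_[q,1])[:3];return (q/q[2])[:2]
y=np.radians(-16.87);f=np.array([np.cos(y),np.sin(y),0]);C=np.array([525,9.,45])
for a in(-105,80):
  q=pr('side',C+f*a);print(a,q);u,v=q.astype(int)
  for r in range(v-9,v+10): print(r,u-20,''.join('#' if x<50 else '+' if x<85 else '-' if x<120 else '.' if x<160 else ' ' for x in s[r,u-20:u+20].max(1)))
E
```

```text
time_s: 22.15
ee_pos: [526.0, 9.3, -6.3]
ee_rot: [180.0, 0.0, -16.9]
force: [-0.2, -0.1, 0.8]
gripper_width: 54.7
gripper_force: 0.0
time_s: 23.15
ee_pos: [525.3, 9.2, 149.1]
ee_rot: [180.0, 0.1, -16.9]
force: [-0.4, -0.3, -0.2]
gripper_width: 55.0
gripper_force: 0.0
-105 [260.2 235.2]
226 240 ........................................
227 240 .....................................---
228 240 .....................................---
229 240 ....................................----
230 240 ....................................----
231 240 .....................-.-............----
232 240 ....................--+-----------..----
233 240 ....................-++++++++++++----+--
234 240 ....................-++-+-++----++++++++
235 240 ..................---+++++++++++-+-+----
236 240 ..................--++++++++++++++++++++
237 240 ..................--+###++++++++++++++++
238 240 .................---+++++++#####++++++++
239 240 .................--------+++++++++++#+++
240 240 .................-----------------+++++#
241 240 ................----------------------++
242 240 ................-----
[... 365 characters left out ...]
..............
238 318 +++++++++-++++-+----....................
239 318 -+++-+-+++++++++++++--..................
240 318 ++++++----+-+-+++++++-..................
241 318 +++++++++++++++---++-...................
242 318 ++++++++++++++++++++-..........-........
243 318 ++#++++++++++++++++++-------..---...----
244 318 ++++++++++++++++++++++------------------
245 318 ---------++++++++++++------+------------
246 318 --------------++------------------------
247 318 --------------++------------------------
248 318 -------------+++------------------------
249 318 -------------++-------------------------
250 318 --------+++++++-------------------------
251 318 ---------++++++-------------------------
```

Both ends lie within 1 px of the centred, seated pose, and the arm is clear. Handing in.

```bash
python3 -c "
from workcell import ticket
print(ticket.job_done())"
```

```text
the job is handed in; nothing more can be done
None
```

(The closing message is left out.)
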